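# Mesh check of an apple-peeler drive gear

## Task

Turn the carousel until the spare gear that has as many teeth as the master gear (twelve) stands at the mouth of the gauge's channel. Slide that gear, without lifting it, along the channel until its teeth are fully in mesh with the master gear, push the sliding bolt fully home behind it, then turn the crank clockwise to its stop to prove that the pair runs. Leave the other gears in their pockets and do not disturb the things standing around.

Things in the scene. Friction and masses are not known exactly. Their poses are not given: they have to be found in the camera images.
- gauge: grey painted gear gauge, fixed. Origin on the bench, z up, yaw varies. In its frame, in mm: carousel axis at (0,-135), master gear axis at (0,104). A flat channel, floor 22 above the bench, runs along +y from y=-4 to the master between two rails 8 high, inner faces at x=-37 and +37, flared at the mouth. The bolt crosses the channel at y=-3 to 6, over the rail, coming from the -x side.
- master_axis (a point): point on the axis of the master gear, 31 mm above the bench. Steel spur gear of 12 teeth, tip radius 34.5 mm, root radius 24 mm, teeth 22 to 42 mm above the bench; it turns only with the crank fixed on top of it. In full mesh the axes of master and spare gear are about 59 to 63 mm apart, the spare's axis at about (0,44) mm in the gauge's frame.
- crank (a joint): angle of the crank and master gear, rad, growing clockwise seen from above; starts between 0 and 0.7, stop at 2.4 (lower stop -0.5). At 0 the crank points along the gauge's -x, at 1.57 along its +y. Turns easily (0.03 N m) and stays where left.
- crank_pin (a point): top centre of the upright round crank pin, 12 mm diameter, 45 mm from the master axis; the pin spans 58 to 88 mm above the bench, this point is at its top.
- bolt (a joint): travel of the sliding bolt, m: 0 open, 0.062 fully home across the channel; moves along the gauge's +x; about 1.2 N friction, stays where left.
- bolt_knob (a point): top centre of the upright round knob of the bolt, 14 mm diameter, 71 mm above the bench, knob spans 43 to 71 mm; at bolt travel 0 it stands at (-82, 2) mm in the gauge's frame. The bolt is a round-nosed bar 9 mm wide, 31 to 43 mm above the bench.
- carousel_axis (a point): point on the carousel's axis on top of its disc, 24 mm above the bench. Rubber-faced disc, radius 128 mm, turns both ways without stop (0.1 N m), stays where left. Spindle radius 10, top 50 mm above the bench. Four pockets at 90 degrees, side walls 10 mm high and 75 mm apart, open outward; gear centres 88 mm from the axis. The channel lies in the gauge's +y direction from the axis.
- peg0 (a point): top centre of an upright round peg on the carousel's disc for turning it: 12 mm diameter, 24 to 70 mm above the bench, 105 mm from the carousel axis, half-way between two pockets.
- peg1 (a point): top centre of an upright round peg on the carousel's disc for turning it: 12 mm diameter, 24 to 70 mm above the bench, 105 mm from the carousel axis, half-way between two pockets.
- peg2 (a point): top centre of an upright round peg on the carousel's disc for turning it: 12 mm diameter, 24 to 70 mm above the bench, 105 mm from the carousel axis, half-way between two pockets.
- peg3 (a point): top centre of an upright round peg on the carousel's disc for turning it: 12 mm diameter, 24 to 70 mm above the bench, 105 mm from the carousel axis, half-way between two pockets.
- gear12_center (a point): centre, half-way up the toothed part, of the wanted white nylon gear with 12 teeth: tip diameter 69 mm, 18 mm thick, lying flat in a carousel pocket (underside 24 mm above the bench), with a round boss on top 26 mm across, 10 mm high; 60 to 130 g, slippery. If its teeth meet the master's tip to tip, turning the crank a little lets it in.
- gear8_center (a point): centre, half-way up the toothed part, of a white nylon gear with 8 teeth, otherwise the same size; not the wanted one, stays in its pocket.
- gear16_center (a point): centre, half-way up the toothed part, of a white nylon gear with 16 teeth, otherwise the same size; not the wanted one, stays in its pocket.
- gear20_center (a point): centre, half-way up the toothed part, of a white nylon gear with 20 teeth, otherwise the same size; not the wanted one, stays in its pocket.
- apple_a: a red apple, 71 mm across, 68 mm high; bystander, leave alone; origin at its foot
- apple_b: a red apple, 71 mm across, 68 mm high; bystander, leave alone; origin at its foot
- salt: a clear jar with a steel cap, 48 mm across, 105 mm high; bystander, leave alone; origin at its foot
- grease: a grey jar with a black cap, 56 mm across, 60 mm high; bystander, leave alone; origin at its foot
- bowl: a steel bowl, 100 mm across, 50 mm high; bystander, leave alone; origin at its foot
- wrench: a wrench lying flat, 160 mm long; bystander, leave alone; origin at its middle, on the bench
- spatula: a spatula lying flat, 240 mm long; bystander, leave alone; origin at its middle, on the bench
Things that resemble listed ones, but are neither listed nor needed, are in the scene too. Leave any pink or red look-alike of the part that bears gear12_center alone.

How it is judged:
By the outcome, as a careful person would: the job done as asked, in the order asked, and still so for the second after the job is handed in, with the robot touching nothing.
It also fails if it takes over 72 s, if anything falls off the work surface, if the arm or the gripper's body presses on something with over 40 N, if the wrist force passes 120 N, or if a joint passes its speed limit or range.

## Robot

A 6-joint arm with a two-finger parallel gripper is mounted at the origin on the work surface. World frame = base frame: x ahead of the robot, y to its left, z up, the work surface at z = 0. Lengths are in m, angles in rad, forces in N, time in s.
With the tool pointing down it reaches from about 0.375 to 0.9 m from the base axis. Payload 3.1 kg.
Tool frame: the origin (TCP) lies on the centre line of the jaws, within the pads' length; the fingertips stand 17 mm ahead of it and the grasp point (between the pads) lies 2 mm behind it; y points along the fingers, z is the direction in which the jaws open and shut, and the axes are right-handed (so a half turn about y gives the same grasp; the last joint's range is limited). The gripper opens to 85 mm and grips with 20 to 120 N. Pads are 22 mm wide; open, the fingers measure 114 mm over their backs; the gripper's body (76 mm by 85 mm) begins 54 mm behind the grasp point. The pads swing forward as they close: fully open they stand 13 mm farther back than shut.
Start: joints at [0.921, 0.527, 1.433, -0, 1.181, -0.178], TCP at [0.283, 0.557, 0.248] pointing down, gripper open.
Joint ranges: [-3.08, 3.08], [-0.75, 2.2], [0.22, 2.44], [-1.43, 4.57], [0, 2.65], [-2.85, 2.85]. Speed limits (rad/s): [2.79, 2.79, 3.14, 3.14, 3.14, 3.14].

## Interface

Orientations are given as a unit quaternion [x, y, z, w].
In Python, from station import manip gives the robot as it stands.
- The arm moves only by the shell command python3 -m handwheel 'ROWS' [FORCE]. ROWS is JSON, one flat list of numbers, 7 for each row, row after row: the shift along the tool's x, y, z in cm, then the turn, a rotation vector about the tool's x, y, z in rad, then the finger opening in cm, from 0 to 8.54. A call has 1 to 10 rows; each row is the pose to reach, as a shift and turn from the pose commanded when the call began, along the tool's axes at that moment; what a row does not reach only later rows make up. A row lasts 1/12 s, in which the tool goes at most 41.7 mm and 7.16 degrees, less where a joint would pass 70% of its speed; a pose out of reach is approached as far as the arm can. A call with a gripper value outside its range is refused whole. The fingers move at their own pace and stop on an object; FORCE is the grip in N (left out, the last holds). Time passes only in rows, so rows that repeat a pose let the fingers close. It gives the time, the measured TCP pose, the force and the opening at its end, in the units of the state.
- manip.sense(): the state, without advancing time (a new reading comes with each control period).
- manip.snapshot(name): name is "scene" or "top" or "wrist"; returns a dict with "frame" (384x512x3 uint8, red, green, blue), "depth" (384x512 float32, m along the optical axis (not along the pixel's ray), 0 where there is no reading), "camera_matrix" (3x3 intrinsics, pixels), "rvec" (rotation vector, rad) and "tvec" (3), from world to camera coordinates, as OpenCV has them. Camera axes: x right, y down, z forward; pixel columns grow to the right and rows downward; lengths in m; the calibration is good to about 2 mm. A picture is of the moment at which its call begins.
- manip.sign_off(): hands the job in, once; it reports no verdict.
The state is a dict: "t": time; "q": joint angles; "qd": joint speeds; "tau": joint torques, N m; "tcp_pos": TCP position; "tool_rot": TCP orientation; "force": force on the tool from outside, world axes, zero at the start; "ft_torque": the same for the moment, N m; "finger_gap": opening from 0.0 (shut) to 1.0 (fully open).
Only numpy, scipy, OpenCV 4.12 (cv2) and the standard library are available. Lean on these libraries where they do the work, as an engineer would, in place of code of your own. Each camera call takes 0.05 s, during which the arm holds its last target.

## Working session

There is one attempt and no reset: what is moved stays moved. The work goes in short steps, Python scripts to look and compute and a shell command to move; the robot and the scene stay as the last step left them, time stands still between calls to the robot, and variables do not carry over. Pictures are saved under pics/ and viewed, and the job is handed in when it is done.

```bash
mkdir -p pics; ls; cat > h.py <<'E'
import numpy as np, cv2
from station import manip
def snap(n,f):
    s=manip.snapshot(n); cv2.imwrite('pics/'+f,cv2.cvtColor(s['frame'],cv2.COLOR_RGB2BGR)); np.savez('pics/'+f[:-4]+'.npz',**s); return s
def ray(s,u,v,z):
    R=cv2.Rodrigues(np.array(s['rvec'],float))[0]; t=np.array(s['tvec'],float).ravel()
    K=np.array(s['camera_matrix'],float)
    d=R.T@np.linalg.solve(K,np.array([u,v,1.])); c=-R.T@t
    return c+d*(z-c[2])/d[2]
def proj(s,P):
    return cv2.projectPoints(np.array(P,float).reshape(-1,3),np.array(s['rvec'],float),np.array(s['tvec'],float),np.array(s['camera_matrix'],float),None)[0].reshape(-1,2)
E
python3 - <<'E'
from h import *
print(manip.sense())
for n in ['scene','top','wrist']: s=snap(n,n+'0.png'); R=cv2.Rodrigues(np.array(s['rvec'],float))[0]; print(n,-R.T@np.array(s['tvec']).ravel(), np.array(s['camera_matrix'])[0])
E
```

```text
pics
{'t': 0.0, 'q': array([ 9.21483664e-01,  5.28459726e-01,  1.43394611e+00, -6.90346683e-07,
        1.18139693e+00, -1.78476621e-01]), 'qd': array([-0.00050337,  0.00024134, -0.00182461, -0.00146066,  0.0008798 ,
        0.00079779]), 'tau': array([ 3.77534070e-04, -4.42352128e+01, -1.78022879e+01, -1.24148919e-04,
        8.39122804e-03, -5.46112659e-06]), 'tcp_pos': array([0.28304936, 0.55644521, 0.24732361]), 'tool_rot': array([ 0.68831771, -0.16524616,  0.16461806, -0.6868867 ]), 'force': array([-0.21042826,  0.16925302, -0.12790553]), 'ft_torque': array([0.03087725, 0.00584433, 0.04742698]), 'finger_gap': 1.0016807957118137}
scene [1.18557295 0.64495591 0.82940054] [451.18031351   0.         260.72372528]
top [ 0.50828465 -0.02217828  0.89983189] [357.06484247   0.         254.0978479 ]
wrist [0.21394662 0.59235292 0.37386869] [311.37145112   0.         254.58672671]
```

View pics/top0.png

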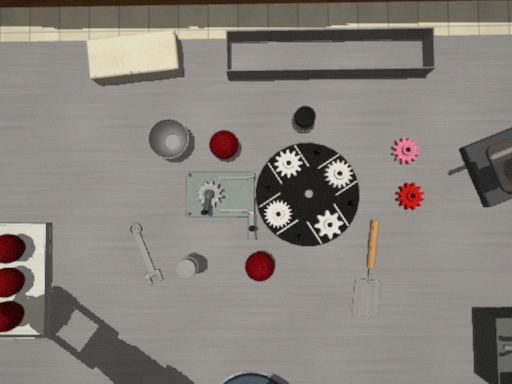

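View pics/scene0.png

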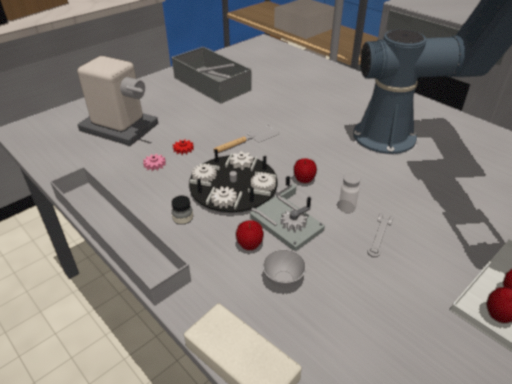

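View pics/wrist0.png

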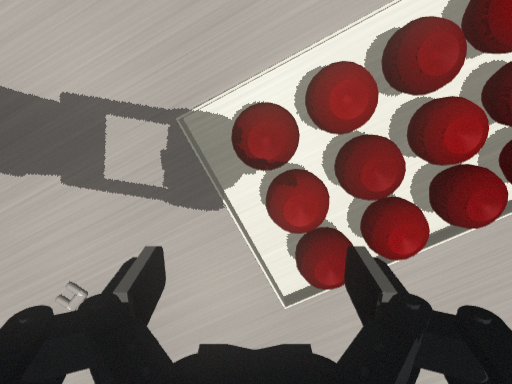

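The top view shows the gauge at about (220,195) and the carousel centre at (308,194). The four gears are at (288,163), (340,173), (278,213) and (329,224). The bolt knob is near (252,228) and the crank pin near (205,212). I'll zoom in to count the teeth.

```bash
python3 - <<'E'
from h import *
im=cv2.imread('pics/top0.png')
cv2.imwrite('pics/top0z.png',cv2.resize(im[130:260,175:370],None,fx=4.1,fy=4.1,interpolation=cv2.INTER_CUBIC))
im=cv2.imread('pics/scene0.png')
cv2.imwrite('pics/scene0z.png',cv2.resize(im[140:250,180:340],None,fx=5,fy=5,interpolation=cv2.INTER_CUBIC))
E
```

```text
(no output)
```

View pics/top0z.png

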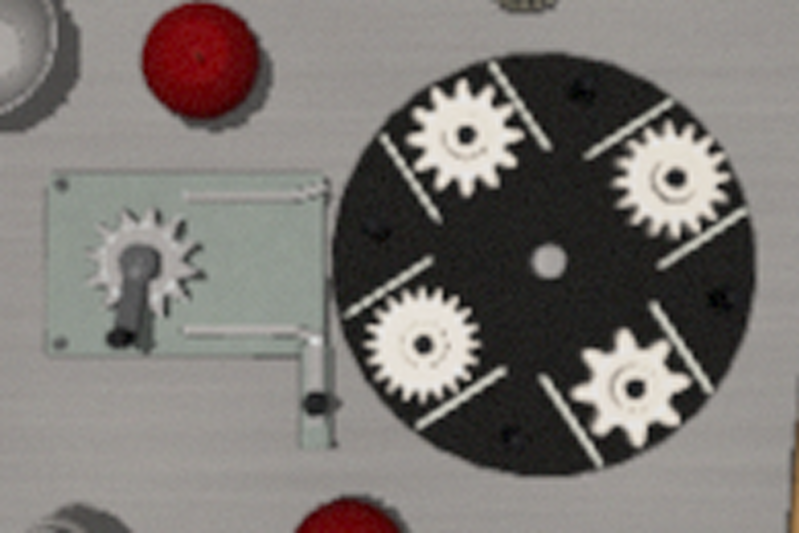

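View pics/scene0z.png

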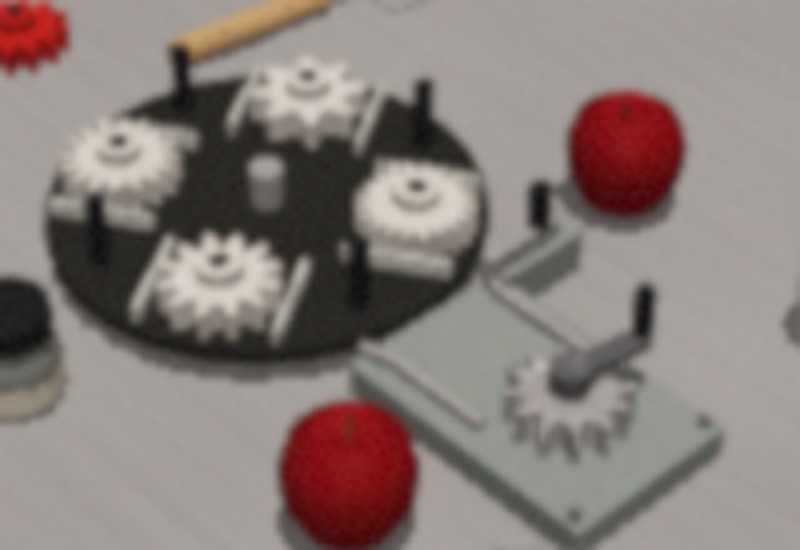

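```bash
python3 - <<'E'
from h import *
s=dict(np.load('pics/top0.npz')); im=s['frame'].astype(int)
hsv=cv2.cvtColor(s['frame'],cv2.COLOR_RGB2HSV)
R=cv2.Rodrigues(s['rvec'])[0]; print(R.round(3))
m=((im.min(2)>150)&(hsv[...,1]<30)).astype(np.uint8)
disc=np.zeros_like(m); cv2.circle(disc,(308,194),50,1,-1)
# carousel disc fit
bl=((im.max(2)<60)).astype(np.uint8)
cs,_=cv2.findContours(bl,cv2.RETR_EXTERNAL,cv2.CHAIN_APPROX_NONE)
c=max((c for c in cs if cv2.pointPolygonTest(c,(308,180),True)>-30 and cv2.contourArea(c)<12000),key=cv2.contourArea)
(e,ax,an)=cv2.fitEllipse(cv2.convexHull(c)); ca=ray(s,*e,0.024);print('disc',e,ax,ca)
for u,v in [(288,163),(340,173),(278,213),(329,224)]:
    w=np.zeros_like(m); cv2.circle(w,(u,v),16,1,-1)
    n,l,st,ce=cv2.connectedComponentsWithStats(m*w)
    k=1+np.argmax(st[1:,4]); c0=ce[k]
    cc=[c for c in cv2.findContours((l==k).astype(np.uint8),cv2.RETR_EXTERNAL,cv2.CHAIN_APPROX_NONE)[0]]
    (hx,hy),r=cv2.minEnclosingCircle(cv2.convexHull(cc[0]))
    P=ray(s,*c0,0.042)
    g=im.sum(2).astype(np.float32)
    pol=cv2.warpPolar(g,(40,720),(float(c0[0]),float(c0[1])),20,cv2.WARP_POLAR_LINEAR)
    pr=pol[:,24:28].mean(1); F=abs(np.fft.rfft(pr-pr.mean()))
    d=P-ca
    print(c0.round(1),(round(hx,1),round(hy,1)),round(r,1),P.round(4),'rad',np.hypot(d[0],d[1]).round(4),'ang',np.degrees(np.arctan2(d[1],d[0])).round(1),'teeth',[ (i,int(F[i])) for i in (8,12,16,20)])
E
```

```text
[[-0.01  -1.    -0.008]
 [-0.999  0.01  -0.043]
 [ 0.043  0.008 -0.999]]
disc (307.0132141113281, 194.07997131347656) (101.92579650878906, 102.49349212646484) [ 0.54219654 -0.14494962  0.024     ]
[287.9 163. ] (289.0, 163.0) 14.8 [ 0.6169 -0.0976  0.042 ] rad 0.0885 ang 32.3 teeth [(8, 2144), (12, 96114), (16, 1203), (20, 805)]
[338.4 173.3] (338.4, 173.4) 13.4 [ 0.5907 -0.2186  0.042 ] rad 0.0882 ang -56.6 teeth [(8, 1582), (12, 1334), (16, 74956), (20, 1620)]
[277.6 213.5] (277.7, 213.6) 13.5 [ 0.4957 -0.0712  0.042 ] rad 0.0871 ang 122.2 teeth [(8, 850), (12, 5232), (16, 2465), (20, 64860)]
[328.4 224.1] (328.4, 224.1) 14.0 [ 0.4692 -0.1924  0.042 ] rad 0.0871 ang -147.0 teeth [(8, 103473), (12, 971), (16, 23738), (20, 125)]
```

```bash
python3 - <<'E'
from h import *
s=dict(np.load('pics/top0.npz')); im=s['frame'].astype(int)
# plate: greenish grey (g>r)
m=((im[...,1]-im[...,0]>6)).astype(np.uint8); m[:165]=0;m[225:]=0;m[:,:180]=0;m[:,259:]=0
m=cv2.morphologyEx(m,cv2.MORPH_CLOSE,np.ones((5,5),np.uint8))
cs,_=cv2.findContours(m,cv2.RETR_EXTERNAL,cv2.CHAIN_APPROX_NONE)
c=max(cs,key=cv2.contourArea)
cv2.imwrite('pics/m.png',cv2.resize(m*255,None,fx=1,fy=1)[150:250,170:270])
print(c.reshape(-1,2).min(0),c.reshape(-1,2).max(0),cv2.contourArea(c))
mm=cv2.drawContours(np.zeros_like(m),[c],-1,1,-1)
# edges: top & bottom rows for columns 192..240, left col for rows
cols=np.arange(192,242)
top=[np.where(mm[:,x])[0].min()-.5 for x in cols]; 
cols2=np.arange(192,242);bot=[np.where(mm[:,x])[0].max()+.5 for x in cols2]
for nm,cc,rr in (('top',cols,top),('bot',cols2,bot)):
    P=np.array([ray(s,a,b,0.022) for a,b in zip(cc,rr)]); k=cv2.fitLine(P[:,:2].astype(np.float32),cv2.DIST_HUBER,0,.001,.001).ravel(); print(nm,k, 'yaw',np.degrees(np.arctan2(k[1],k[0])))
rows=np.arange(178,212); lf=[np.where(mm[r])[0].min()-.5 for r in rows]
P=np.array([ray(s,a,b,0.022) for a,b in zip(lf,rows)]); print('left',P.mean(0),cv2.fitLine(P[:,:2].astype(np.float32),cv2.DIST_HUBER,0,.001,.001).ravel())
# dark blobs: pegs / knob / pin
for (u,v,z,n) in [(205,212,.088,'pin'),(252,228,.071,'knob'),(317,153,.07,'p'),(351,203,.07,'p'),(300,236,.07,'p'),(268,186,.07,'p')]:
    g=im[v-7:v+8,u-7:u+8].max(2); 
    print(n,u,v,ray(s,u,v,z).round(4))
E
```

```text
[187 173] [253 216] 2714.5
top [0.01080535 0.99994165 0.59789616 0.0773728 ] yaw 89.38088
bot [0.00979749 0.999952   0.49195123 0.08187135] yaw 89.43863
left [0.54432164 0.1513946  0.022     ] [ 0.9999984  -0.00178327  0.5426053   0.15139766]
pin 205 212 [0.5013 0.0963 0.088 ]
knob 252 228 [ 0.4631 -0.0099  0.071 ]
p 317 153 [ 0.6361 -0.1634  0.07  ]
p 351 203 [ 0.5187 -0.24    0.07  ]
p 300 236 [ 0.4436 -0.1207  0.07  ]
p 268 186 [ 0.5602 -0.0481  0.07  ]
```

```bash
python3 - <<'E'
from h import *
im=cv2.imread('pics/top0.png')
a=cv2.resize(im[165:245,180:270],None,fx=8,fy=7.4,interpolation=cv2.INTER_CUBIC)
cv2.imwrite('pics/z1.png',a)
E
```

```text
(no output)
```

View pics/z1.png

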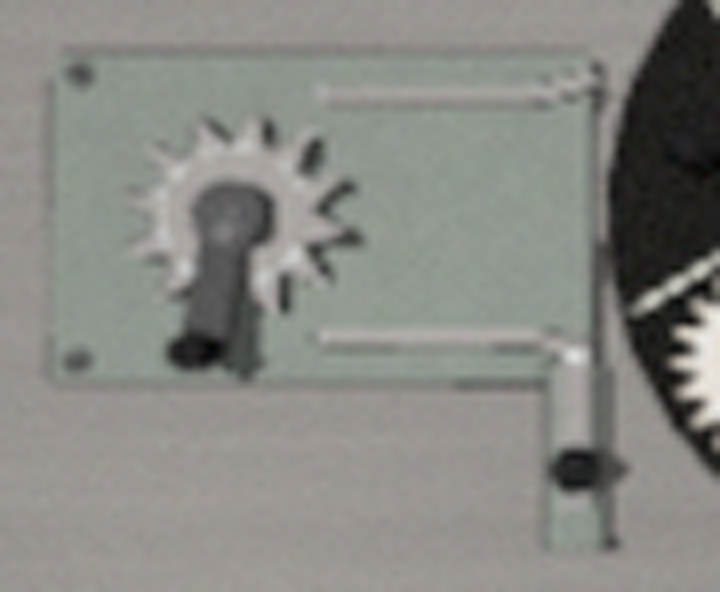

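```bash
cat >> h.py <<'E'
from scipy.spatial.transform import Rotation as Ro
O=np.array([0.544,-0.0105]); gy=np.array([0.0103,0.99995]); gx=np.array([gy[1],-gy[0]]); CA=np.array([0.5425,-0.1452])
def G(x,y,z): p=O+gx*x/1000+gy*y/1000; return np.array([p[0],p[1],z/1000])
def plan(P,yawdeg=None):
    st=manip.sense(); R=Ro.from_quat(st['tool_rot']); M=R.as_matrix()
    d=M.T@(np.array(P)-st['tcp_pos'])*100
    out=[d.round(2)]
    if yawdeg is not None: # world direction (deg) of tool z axis
        a=np.radians(yawdeg); z=np.array([np.cos(a),np.sin(a),0]); y=np.array([0,0,-1.]); T=np.c_[np.cross(y,z),y,z]
        out.append((Ro.from_matrix(M.T@T)).as_rotvec().round(3))
    print('t',round(st['t'],2),'tcp',st['tcp_pos'].round(4),'F',st['force'].round(1),'gap',round(float(st['finger_gap'])*85,1),'->',*out); return out
E
python3 - <<'E'
from h import *
print(Ro.from_quat(manip.sense()['tool_rot']).as_matrix().round(3))
s=dict(np.load('pics/top0.npz'))
for n,u,v,z in [('appleA',224,145,.035),('appleB',260,266,.035),('grease',305,118,.06),('salt',187,268,.1)]: print(n,ray(s,u,v,z).round(3))
# refined knob & peg blobs
im=s['frame'].max(2)
for a in (167.4,-102.6,77.4,-12.6):
    P=np.r_[CA+.105*np.array([np.cos(np.radians(a)),np.sin(np.radians(a))]),.07]; print(a,P.round(4),proj(s,P).round(1))
print('knob',proj(s,G(-82,2,71)),'maxis',proj(s,G(0,104,58)))
plan([0.44,-0.1222,0.12],89.4); plan([0.44,-0.1222,0.12],-90.6)
E
python3 - <<'E'
import cv2
im=cv2.imread('pics/top0.png'); cv2.imwrite('pics/z2.png',cv2.resize(cv2.convertScaleAbs(im[140:250,255:360],alpha=2.5),None,fx=5,fy=5,interpolation=cv2.INTER_CUBIC))
E
```

```text
[[ 0.891 -0.001  0.454]
 [-0.454 -0.001  0.891]
 [-0.    -1.    -0.002]]
appleA [0.664 0.057 0.035]
appleB [ 0.37  -0.028  0.035]
grease [ 0.722 -0.138  0.06 ]
salt [0.377 0.135 0.1  ]
167.4 [ 0.44   -0.1223  0.07  ] [[300.7 237.5]]
-102.6 [ 0.5196 -0.2477  0.07  ] [[354.3 202.6]]
77.4 [ 0.5654 -0.0427  0.07  ] [[265.7 183.8]]
-12.6 [ 0.645  -0.1681  0.07  ] [[319.  149.2]]
knob [[251.01426346 228.49647688]] maxis [[207.96016175 193.32522709]]
t 0.15 tcp [0.2832 0.5566 0.2476] F [-1.   0.4 -0.5] gap 85.0 -> [ 44.77  12.83 -53.36] [ 0.002 -0.46  -0.001]
t 0.15 tcp [0.2832 0.5566 0.2476] F [-1.   0.4 -0.5] gap 85.0 -> [ 44.77  12.83 -53.36] [1.000e-03 2.681e+00 2.000e-03]
```

View pics/z2.png

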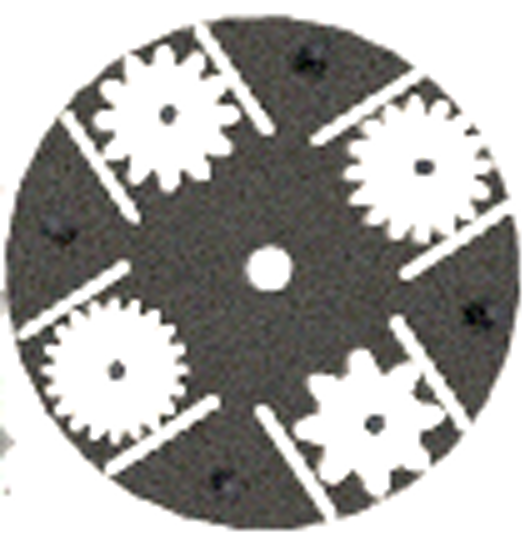

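Gear12 is confirmed: the tooth count gives 12, and it sits at 32° from the carousel axis. It needs about +57° to face the channel. I'll fly to the peg at 167°.

```bash
python3 -m handwheel '[44.8,2,-53.4,0,-0.46,0,4, 44.8,2,-53.4,0,-0.46,0,4, 44.8,2,-53.4,0,-0.46,0,4, 44.8,2,-53.4,0,-0.46,0,4, 44.8,2,-53.4,0,-0.46,0,4, 44.8,2,-53.4,0,-0.46,0,4, 44.8,2,-53.4,0,-0.46,0,4, 44.8,2,-53.4,0,-0.46,0,4, 44.8,2,-53.4,0,-0.46,0,4, 44.8,2,-53.4,0,-0.46,0,4]' 25; python3 -c "
from h import *
plan([0.44,-0.1222,0.12],89.4)"
```

```text
t: 0.98
tcp_pos: [0.3767, 0.1515, 0.2364]
tool_rot: [-0.707, 0.004, -0.004, 0.707]
force: [0.7, -0.1, 0.6]
finger_gap: 0.466
t 0.98 tcp [0.3767 0.1515 0.2364] F [ 0.7 -0.1  0.6] gap 39.6 -> [  6.6   11.65 -27.3 ] [-0.  0.  0.]
```

```bash
python3 -m handwheel '[6.6,10.6,-27.3,0,0,0,4, 6.6,10.6,-27.3,0,0,0,4, 6.6,10.6,-27.3,0,0,0,4, 6.6,10.6,-27.3,0,0,0,4, 6.6,10.6,-27.3,0,0,0,4, 6.6,10.6,-27.3,0,0,0,4, 6.6,10.6,-27.3,0,0,0,4, 6.6,10.6,-27.3,0,0,0,4, 6.6,10.6,-27.3,0,0,0,4]'; python3 -c "
from h import *
plan([0.44,-0.1222,0.062],89.4); snap('wrist','w1.png')"
```

```text
t: 1.73
tcp_pos: [0.4407, -0.1232, 0.1294]
tool_rot: [0.707, -0.006, 0.005, -0.707]
force: [-0.1, 0.1, 0.1]
finger_gap: 0.468
t 1.73 tcp [ 0.4407 -0.1232  0.1294] F [-0.1  0.1  0.1] gap 39.8 -> [-0.07  6.74  0.1 ] [ 0.    -0.005 -0.   ]
```

View pics/w1.png

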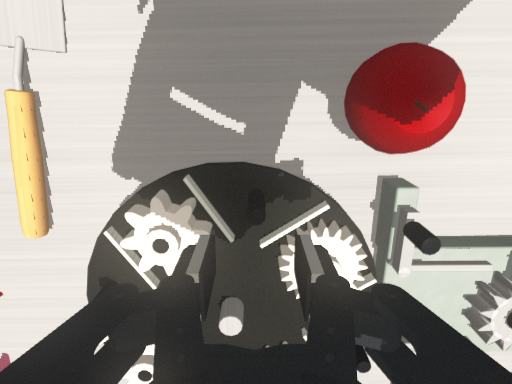

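The wrist view shows the peg at about (256,200), laterally between the fingers. I'll check its position by ray.

```bash
python3 -c "
from h import *
s=dict(np.load('pics/w1.npz'))
R=cv2.Rodrigues(s['rvec'])[0]; print(-R.T@s['tvec'].ravel())
print(proj(s,[0.44,-.1222,.07]),proj(s,[0.44,-.1222,.024]))
for p in [(257,193),(257,205),(256,222)]: print(ray(s,*p,.07), ray(s,*p,.024))
print('spindle',ray(s,232,307,.05),'knob',ray(s,430,242,.071),proj(s,G(-82,2,71)))
im=cv2.imread('pics/w1.png'); cv2.imwrite('pics/w1z.png',cv2.resize(cv2.convertScaleAbs(im[160:260,180:340],alpha=3),None,fx=5,fy=5))
"
```

```text
[ 0.3629883  -0.1216087   0.25579389]
[[255.68715987 216.03129433]] [[255.52475288 193.49218078]]
[ 0.42440514 -0.121151    0.07      ] [ 0.4396111  -0.12103769  0.024     ]
[ 0.43244435 -0.1212562   0.07      ] [ 0.4496407  -0.12116892  0.024     ]
[ 0.44417144 -0.12205729  0.07      ] [ 0.46427127 -0.12216835  0.024     ]
spindle [ 0.52530272 -0.14203498  0.05      ] knob [ 0.45974536 -0.00782383  0.071     ] [[429.72089306 245.11148569]]
```

View pics/w1z.png

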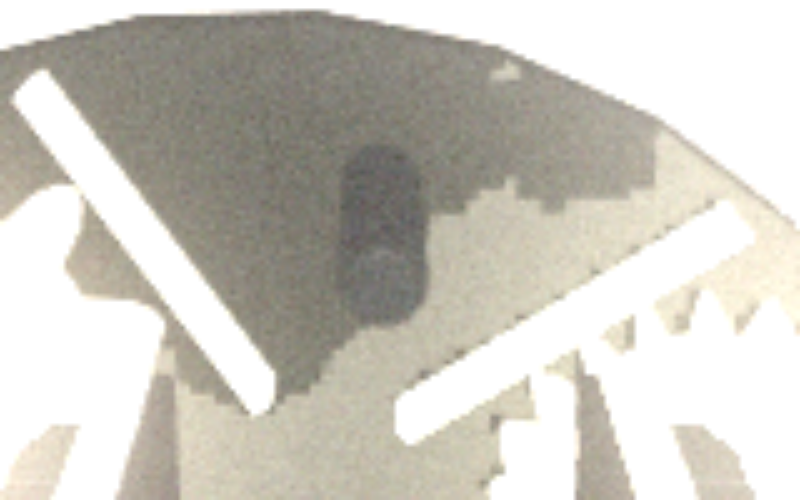

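The peg top at (256,217) matches the prediction of (255.7,216). I'll descend and grip.

```bash
python3 -m handwheel '[-0.1,4,0.1,0,0,0,4, -0.1,6.7,0.1,0,0,0,4, -0.1,6.7,0.1,0,0,0,2, -0.1,6.7,0.1,0,0,0,0.6, -0.1,6.7,0.1,0,0,0,0.6, -0.1,6.7,0.1,0,0,0,0.6, -0.1,6.7,0.1,0,0,0,0.6]' 25; python3 -c "
from h import *
M=Ro.from_quat(manip.sense()['tool_rot']).as_matrix()
p=manip.sense()['tcp_pos'][:2]; r=p-CA; print('r',np.linalg.norm(r),np.degrees(np.arctan2(r[1],r[0])))
plan([p[0],p[1],0.062])
for k in range(1,11):
    a=np.radians(5.7*k); q=CA+np.array([[np.cos(a),-np.sin(a)],[np.sin(a),np.cos(a)]])@r
    d=M.T@np.r_[q-p,0]*100; print(k,d.round(2))
"
```

```text
t: 2.37
tcp_pos: [0.4382, -0.1183, 0.0641]
tool_rot: [-0.707, 0.004, -0.003, 0.707]
force: [-0.3, 0.4, -10.2]
finger_gap: 0.13
r 0.10768291157012946 165.56032611733508
t 2.37 tcp [ 0.4382 -0.1183  0.0641] F [ -0.3   0.4 -10.2] gap 11.1 -> [ 0.    0.21 -0.  ]
1 [-0.2  -0.   -1.05]
2 [-0.3  -0.   -2.12]
3 [-0.3  -0.   -3.19]
4 [-0.18 -0.   -4.25]
5 [ 0.03 -0.   -5.3 ]
6 [ 0.36 -0.01 -6.32]
7 [ 0.78 -0.01 -7.31]
8 [ 1.29 -0.01 -8.24]
9 [ 1.9  -0.01 -9.13]
10 [ 2.59 -0.01 -9.94]
```

```bash
python3 -m handwheel '[-0.2,0,-1.05,0,0,0,0.6, -0.3,0,-2.12,0,0,0,0.6, -0.3,0,-3.19,0,0,0,0.6, -0.18,0,-4.25,0,0,0,0.6, 0.03,0,-5.3,0,0,0,0.6, 0.36,0,-6.32,0,0,0,0.6, 0.78,0,-7.31,0,0,0,0.6, 1.29,0,-8.24,0,0,0,0.6, 1.9,0,-9.13,0,0,0,0.6, 2.59,0,-9.94,0,0,0,0.6]'; python3 -c "
from h import *
plan(manip.sense()['tcp_pos']);snap('top','t1.png')"
```

```text
t: 3.2
tcp_pos: [0.4651, -0.2208, 0.0641]
tool_rot: [0.708, -0.003, 0.005, -0.707]
force: [-0.1, 3.4, 2.4]
finger_gap: 0.13
t 3.2 tcp [ 0.4651 -0.2208  0.0641] F [-0.1  3.4  2.4] gap 11.1 -> [0. 0. 0.]
```

View pics/t1.png

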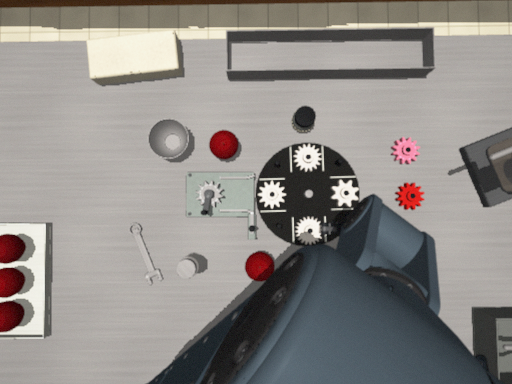

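The wanted gear now stands at (272,194), at the channel mouth. I'll measure its angle.

```bash
cat >> h.py <<'E'
def blob(s,u,v,r=16,z=.042,th=150):
    im=s['frame'].astype(int); hsv=cv2.cvtColor(s['frame'],cv2.COLOR_RGB2HSV)
    m=((im.min(2)>th)&(hsv[...,1]<30)).astype(np.uint8); w=np.zeros_like(m); cv2.circle(w,(int(u),int(v)),r,1,-1)
    n,l,st,ce=cv2.connectedComponentsWithStats(m*w); k=1+np.argmax(st[1:,4]); c0=ce[k]
    return c0,ray(s,*c0,z)
def teeth(s,c0,r0=12,r1=14,ns=(8,12,16,20)):
    g=s['frame'].astype(np.float32).sum(2)
    pol=cv2.warpPolar(g,(40,720),(float(c0[0]),float(c0[1])),20,cv2.WARP_POLAR_LINEAR)
    pr=pol[:,int(2*r0):int(2*r1)].mean(1); F=np.fft.rfft(pr-pr.mean())
    return {n:int(abs(F[n])) for n in ns}, -np.angle(F[12])/12*180/np.pi # image angle of a tooth (x right,y down), mod 30
def gl(P): d=np.array(P[:2])-O; return np.array([d@gx,d@gy])*1000
E
python3 -c "
from h import *
s=dict(np.load('pics/t1.npz'))
c,P=blob(s,272,194); d=P[:2]-CA; print(c,P,np.linalg.norm(d),np.degrees(np.arctan2(d[1],d[0])),gl(P),teeth(s,c))
c2,P2=blob(s,345,193); d=P[:2]-P2[:2]; print(P2,np.degrees(np.arctan2(d[1],d[0])),(P+P2)/2)
c3,P3=blob(s,308,157); print(P3,gl(P3))
"
```

```text
[271.5888651  193.82226981] [ 0.5429952  -0.05739917  0.042     ] 0.08780222783245721 89.67685560861655 [ -0.52169221 -46.90717313] ({8: 1469, 12: 107483, 16: 619, 20: 239}, np.float32(-0.056292064))
[ 0.54393399 -0.23258715  0.042     ] 90.30703170147125 [ 0.54346459 -0.14499316  0.042     ]
[ 0.63069618 -0.14633927  0.042     ] [  88.09098995 -134.93950512]
```

```bash
python3 -m handwheel '[0,0,0,0,0,0,3.4, 0,0,0,0,0,0,3.4, 0,0,0,0,0,0,3.4, 0,-3,0,0,0,0,3.4, 0,-5.5,0,0,0,0,3.4, 0,-5.5,0,0,0,0,3.4]'; python3 -c "
from h import *
plan([.5432,-.0572,.1195],89.4)"
```

```text
t: 3.75
tcp_pos: [0.4659, -0.2201, 0.122]
tool_rot: [0.709, -0.001, 0.006, -0.705]
force: [0.4, 0.5, 0.2]
finger_gap: 0.4
t 3.75 tcp [ 0.4659 -0.2201  0.122 ] F [0.4 0.5 0.2] gap 34.0 -> [ 7.57  0.22 16.37] [0.005 0.    0.006]
```

```bash
python3 -m handwheel '[7.6,0.2,16.4,0.005,0,0.006,3.4, 7.6,0.2,16.4,0.005,0,0.006,3.4, 7.6,0.2,16.4,0.005,0,0.006,3.4, 7.6,0.2,16.4,0.005,0,0.006,3.4, 7.6,0.2,16.4,0.005,0,0.006,3.4, 7.6,0.2,16.4,0.005,0,0.006,3.4, 7.6,0.2,16.4,0.005,0,0.006,3.4, 7.6,0.2,16.4,0.005,0,0.006,3.4]'; python3 -c "
from h import *
plan([.5432,-.0572,.0625],89.4);snap('wrist','w2.png')"
```

```text
t: 4.42
tcp_pos: [0.5409, -0.0562, 0.1161]
tool_rot: [-0.705, 0.006, -0.001, 0.709]
force: [0.8, 0.4, 0.3]
finger_gap: 0.396
t 4.42 tcp [ 0.5409 -0.0562  0.1161] F [0.8 0.4 0.3] gap 33.6 -> [ 0.27  5.36 -0.12] [-0.005 -0.    -0.007]
```

View pics/w2.png

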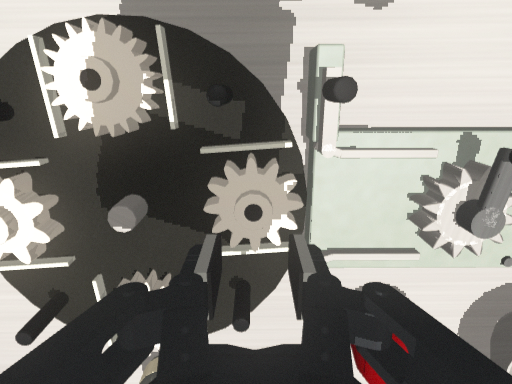

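The boss, at (254,212), is centred between the jaws. I'll descend around it.

```bash
python3 -m handwheel '[0.2,3,-0.1,-0.003,0,-0.005,3.4, 0.2,4.5,-0.1,-0.003,0,-0.005,3.4, 0.2,5.1,-0.1,-0.003,0,-0.005,3.4, 0.2,5.1,-0.1,-0.003,0,-0.005,3.4, 0.2,5.1,-0.1,-0.003,0,-0.005,3.4]'; python3 -c "
from h import *
plan([.5432,-.0572,.0625],89.4);snap('wrist','w3.png')"
```

```text
t: 4.88
tcp_pos: [0.543, -0.0577, 0.0654]
tool_rot: [-0.706, 0.005, -0.004, 0.708]
force: [-0.5, 0.5, -0.2]
finger_gap: 0.395
t 4.88 tcp [ 0.543  -0.0577  0.0654] F [-0.5  0.5 -0.2] gap 33.6 -> [0.02 0.29 0.05] [-0.002 -0.002 -0.001]
```

View pics/w3.png

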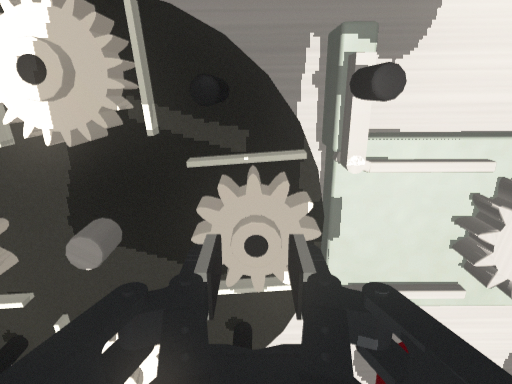

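```bash
python3 -m handwheel '[0.02,0.28,0.05,0,0,0,3.0, 0.02,0.28,0.05,0,0,0,2.75, 0.02,0.28,0.05,0,0,0,2.75, 0.02,0.28,0.6,0,0,0,2.75, 0.02,0.28,1.3,0,0,0,2.75, 0.02,0.28,2.0,0,0,0,2.75, 0.02,0.3,2.7,0,0,0,2.75, 0.02,0.3,3.4,0,0,0,2.75, 0.02,0.3,4.1,0,0,0,2.75, 0.02,0.3,4.8,0,0,0,2.75]' 20; python3 -c "
from h import *
print(gl(manip.sense()['tcp_pos']))
plan(G(0,45,61.5),89.4);snap('wrist','w4.png')"
```

```text
t: 5.77
tcp_pos: [0.5438, -0.0077, 0.0624]
tool_rot: [-0.706, 0.004, -0.003, 0.708]
force: [-0.4, -0.5, -0.5]
finger_gap: 0.323
[-0.24394314  2.84745679]
t 5.77 tcp [ 0.5438 -0.0077  0.0624] F [-0.4 -0.5 -0.5] gap 27.5 -> [0.02 0.1  4.22] [-0.002  0.    -0.001]
```

View pics/w4.png

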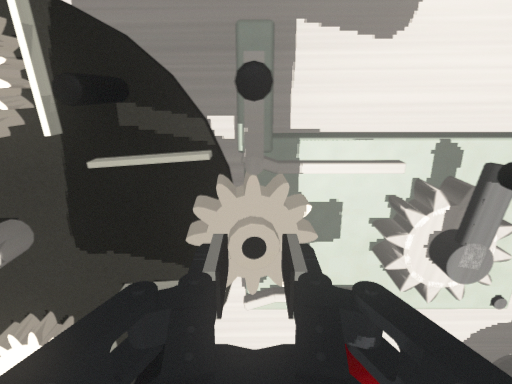

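```bash
python3 -c "
from h import *
s=dict(np.load('pics/t1.npz'))
u=proj(s,G(0,104,42))[0]; print(u, teeth(s,u))
s=dict(np.load('pics/w4.npz'))
# master tips in wrist view on plane z=.042
for p in [(383,224),(388,262),(402,190),(402,290)]:
    P=ray(s,*p,.042); a=gl(P)-[0,104]; print(p,gl(P).round(1),np.hypot(*a).round(1),np.degrees(np.arctan2(a[0],-a[1])).round(1))
print(proj(s,G(0,104,42)), proj(s,G(0,104,60)))
"
python3 -c "
import cv2
im=cv2.imread('pics/w4.png'); cv2.imwrite('pics/w4z.png',cv2.resize(im[160:310,350:512],None,fx=4,fy=4))"
```

```text
[208.87374262 193.6059951 ] ({8: 1884, 12: 17724, 16: 5812, 20: 1992}, np.float32(8.272741))
(383, 224) [-12.6  69.2] 37.0 -20.0
(388, 262) [ 9.5 74.6] 30.9 17.8
(402, 190) [-31.   76.3] 41.5 -48.2
(402, 290) [27.  84.6] 33.2 54.3
[[446.17333304 246.08237462]] [[468.66824671 264.25863561]]
```

View pics/w4z.png

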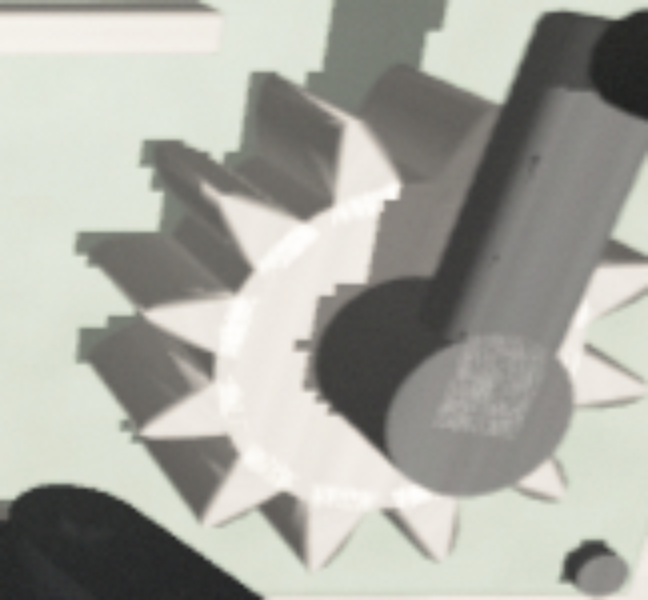

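Master tooth tips sit about +7° and −20° from the centreline, and a spare tooth points straight at the master. They are therefore offset enough to self-mesh, so I'll push on slowly.

```bash
python3 -m handwheel '[0.02,0.1,0.7,0,0,0,2.75, 0.02,0.1,1.4,0,0,0,2.75, 0.02,0.1,2.1,0,0,0,2.75, 0.02,0.1,2.7,0,0,0,2.75, 0.02,0.1,3.0,0,0,0,2.75, 0.02,0.1,3.3,0,0,0,2.75, 0.02,0.1,3.5,0,0,0,2.75, 0.02,0.1,3.7,0,0,0,2.75]'; python3 -c "
from h import *
print(gl(manip.sense()['tcp_pos']))
plan(G(0,45,61.5),89.4);snap('wrist','w5.png')"
```

```text
t: 6.48
tcp_pos: [0.5445, 0.0284, 0.0616]
tool_rot: [-0.706, 0.004, -0.003, 0.708]
force: [-0.3, -1.0, 0.2]
finger_gap: 0.323
[ 0.12444973 38.94805496]
t 6.48 tcp [0.5445 0.0284 0.0616] F [-0.3 -1.   0.2] gap 27.5 -> [-0.01  0.01  0.61] [-0.002 -0.    -0.001]
```

View pics/w5.png

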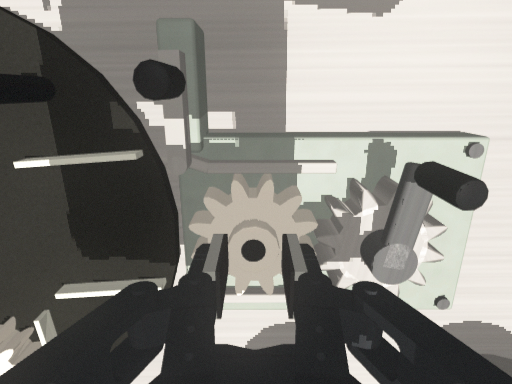

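The force is low and the teeth are about to enter. I'll continue slowly.

```bash
python3 -m handwheel '[0,0,0.2,0,0,0,2.75, 0,0,0.35,0,0,0,2.75, 0,0,0.5,0,0,0,2.75, 0,0,0.6,0,0,0,2.75, 0,0,0.7,0,0,0,2.75, 0,0,0.7,0,0,0,2.75, 0,0,0.7,0,0,0,2.75]'; python3 -c "
from h import *
print(gl(manip.sense()['tcp_pos']))
plan(G(0,45,61.5),89.4);s=snap('wrist','w6.png')
im=cv2.imread('pics/w6.png'); cv2.imwrite('pics/w6z.png',cv2.resize(im[150:310,170:470],None,fx=2.6,fy=2.6,interpolation=cv2.INTER_CUBIC))"
```

```text
t: 7.12
tcp_pos: [0.5446, 0.0354, 0.0616]
tool_rot: [-0.706, 0.004, -0.003, 0.708]
force: [0.2, 0.9, -0.6]
finger_gap: 0.319
[ 0.10261611 45.87173897]
t 7.12 tcp [0.5446 0.0354 0.0616] F [ 0.2  0.9 -0.6] gap 27.1 -> [-0.01  0.01 -0.09] [-0.002 -0.    -0.001]
```

View pics/w6z.png

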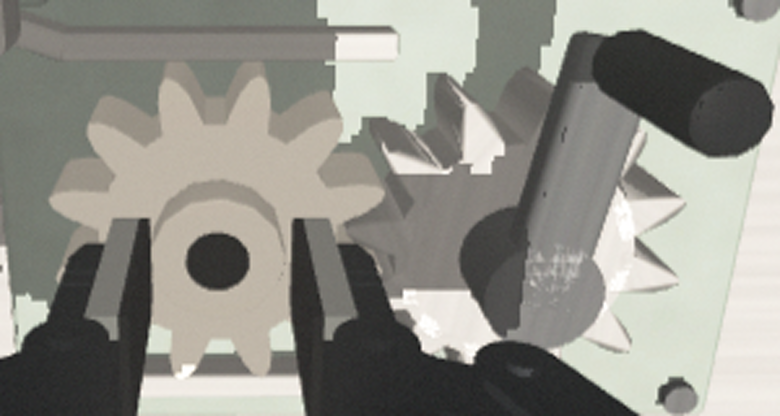

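```bash
python3 -c "
from h import *
s=dict(np.load('pics/w6.npz')); 
print('boss',gl(ray(s,253.8,250.8,.050)))
print('hubtop',gl(ray(s,170+567/2.6,150+300/2.6,.058)),'tcp offset check',proj(s,G(0,104,58)))
s=snap('top','t2.png');im=cv2.imread('pics/t2.png'); cv2.imwrite('pics/t2z.png',cv2.resize(im[165:245,180:290],None,fx=6,fy=6,interpolation=cv2.INTER_CUBIC))"
```

```text
boss [-1.79914016 45.88044494]
hubtop [  1.65298953 109.70277407] tcp offset check [[376.49455583 262.3291189 ]]
```

View pics/t2z.png

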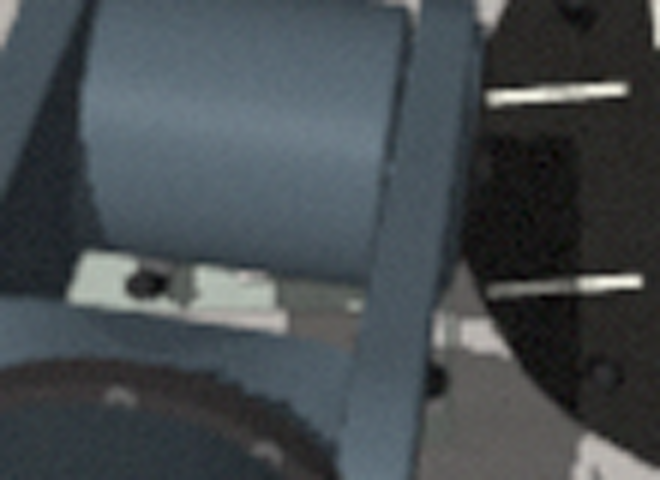

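The pair is in mesh: the boss is at y≈45–46 and the teeth interleave in the wrist view. I'll open, rise and go to the bolt knob.

```bash
python3 -m handwheel '[0,0,-0.05,0,0,0,3.4, 0,0,-0.05,0,0,0,3.4, 0,-2,-0.05,0,0,0,3.4, 0,-5,-0.05,0,0,0,3.4, 0,-6.5,-0.05,0,0,0,3.4, -8.2,-6.5,-4.3,0,0,0,3.4, -8.2,-6.5,-4.3,0,0,0,3.4, -8.2,-6.5,-4.3,0,0,0,3.4, -8.2,-6.5,-4.3,0,0,0,3.4, -8.2,-6.5,-4.3,0,0,0,3.4]'; python3 -c "
from h import *
plan(G(-82,2,70.5),89.4);s=snap('wrist','w7.png');print(proj(s,G(-82,2,71)))"
```

```text
t: 8.05
tcp_pos: [0.4628, -0.0074, 0.1269]
tool_rot: [-0.706, 0.004, -0.005, 0.708]
force: [0.5, -0.2, -0.5]
finger_gap: 0.401
t 8.05 tcp [ 0.4628 -0.0074  0.1269] F [ 0.5 -0.2 -0.5] gap 34.0 -> [-0.08  5.64 -0.04] [-0.002 -0.002  0.001]
[[253.38589097 217.95696074]]
```

View pics/w7.png

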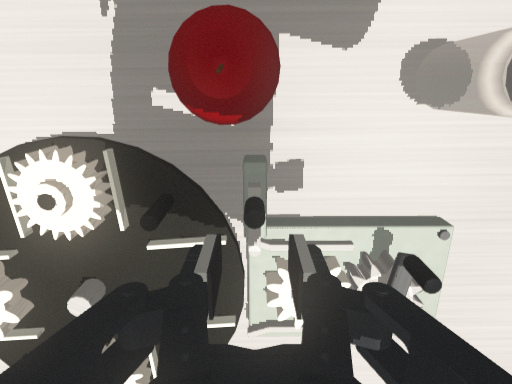

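The knob, at (254,215), agrees with the prediction. I'll descend and grip it.

```bash
python3 -m handwheel '[-0.08,3,0,0,0,0,3.4, -0.08,5,0,0,0,0,3.4, -0.08,5.6,0,0,0,0,3, -0.08,5.6,0,0,0,0,1.8, -0.08,5.6,0,0,0,0,0.8, -0.08,5.6,0,0,0,0,0.8, -0.08,5.6,0,0,0,0,0.8, -0.08,5.6,0,0,0,0,0.8]' 30; python3 -c "
from h import *
print(gl(manip.sense()['tcp_pos']));plan(G(-20,2,70.5),89.4)"
```

```text
t: 8.77
tcp_pos: [0.4621, -0.0074, 0.0701]
tool_rot: [-0.707, 0.004, -0.003, 0.708]
force: [1.4, -4.7, -18.8]
finger_gap: 0.146
[-81.96829269   2.28953214]
t 8.77 tcp [ 0.4621 -0.0074  0.0701] F [  1.4  -4.7 -18.8] gap 12.4 -> [ 6.2  -0.05 -0.03] [-0.001  0.    -0.001]
```

```bash
python3 -m handwheel '[0.7,0,0,0,0,0,0.8, 1.5,0,0,0,0,0,0.8, 2.3,0,-0.01,0,0,0,0.8, 3.1,0,-0.01,0,0,0,0.8, 3.9,0,-0.02,0,0,0,0.8, 4.7,0,-0.02,0,0,0,0.8, 5.4,0,-0.03,0,0,0,0.8, 6.0,0,-0.03,0,0,0,0.8, 6.2,0,-0.03,0,0,0,0.8, 6.35,0,-0.03,0,0,0,0.8]'; python3 -c "
from h import *
print(gl(manip.sense()['tcp_pos']));plan(G(-20,2,70.5),89.4);s=snap('wrist','w8.png');print(proj(s,G(-20,2,71)))"
```

```text
t: 9.6
tcp_pos: [0.5241, -0.0079, 0.07]
tool_rot: [-0.706, 0.005, -0.002, 0.708]
force: [-3.4, -6.5, -13.9]
finger_gap: 0.143
[-19.89064109   2.36065671]
t 9.6 tcp [ 0.5241 -0.0079  0.07  ] F [ -3.4  -6.5 -13.9] gap 12.2 -> [-0.01 -0.05 -0.04] [-0.002  0.    -0.003]
[[253.00139978 267.73041338]]
```

View pics/w8.png

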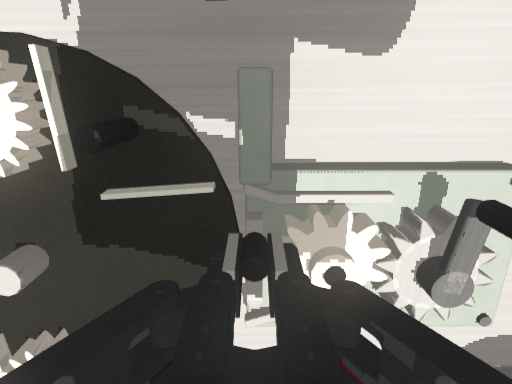

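The bolt is across the channel behind the gear. I'll push a bit more to feel the stop, then release.

```bash
python3 -m handwheel '[0.2,0,0,0,0,0,0.8, 0.35,0,0,0,0,0,0.8, 0.35,0,0,0,0,0,0.8]'; python3 -c "
from h import *
print(gl(manip.sense()['tcp_pos']),manip.sense()['force'])"
```

```text
t: 9.9
tcp_pos: [0.5243, -0.0079, 0.07]
tool_rot: [-0.706, 0.007, 0.0, 0.708]
force: [-6.6, -8.7, -10.5]
finger_gap: 0.148
[-19.73307228   2.39233472] [ -6.56149625  -8.69260897 -10.48219421]
```

```bash
python3 -m handwheel '[-0.05,0,0,0,0,0,3.4, -0.05,0,0,0,0,0,3.4, -0.05,0,0,0,0,0,3.4, -0.05,-3,0,0,0,0,3.4, -0.05,-6,0,0,0,0,3.4, -0.05,-6.5,0,0,0,0,3.4]'; python3 -c "
from h import *
plan(G(0,104,100),89.4);s=snap('wrist','w9.png')"
```

```text
t: 10.4
tcp_pos: [0.5316, -0.0081, 0.1405]
tool_rot: [-0.707, 0.0, -0.007, 0.707]
force: [1.4, 0.4, 0.1]
finger_gap: 0.399
t 10.4 tcp [ 0.5316 -0.0081  0.1405] F [1.4 0.4 0.1] gap 34.0 -> [ 1.2   4.06 10.17] [-0.   -0.    0.01]
```

View pics/w9.png

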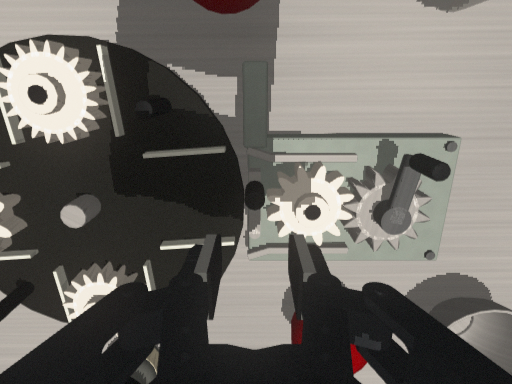

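The wrist view shows the gears meshed, the knob home at (255,193) and the pin top at about (440,168). I'll measure the crank angle.

```bash
python3 -c "
from h import *
s=dict(np.load('pics/w9.npz'))
P=ray(s,439,168,.088); a=gl(P)-[0,104]; print(gl(P),np.hypot(*a),'theta',np.arctan2(a[1],-a[0]))
for th in (.1,.2,.3,.4): print(th,proj(s,G(-45*np.cos(th),104+45*np.sin(th),88)))
print('knob',gl(ray(s,255,187,.071)))
im=cv2.imread('pics/w9.png'); cv2.imwrite('pics/w9z.png',cv2.resize(im[125:275,230:470],None,fx=3.3,fy=3.3,interpolation=cv2.INTER_CUBIC))
plan(G(-44,114,125),89.4)"
```

```text
[-46.10539906 111.27593197] 46.67597892460216 theta 0.1565200244271808
0.1 [[433.86887875 170.18950988]]
0.2 [[441.19302063 171.29149633]]
0.3 [[448.20528042 173.11087748]]
0.4 [[454.82214912 175.62151755]]
knob [-28.92739916   2.94812313]
t 10.45 tcp [ 0.5313 -0.0081  0.1399] F [1.2 0.  0.8] gap 34.1 -> [-3.14  1.46 11.17] [-0.     0.     0.009]
```

View pics/w9z.png

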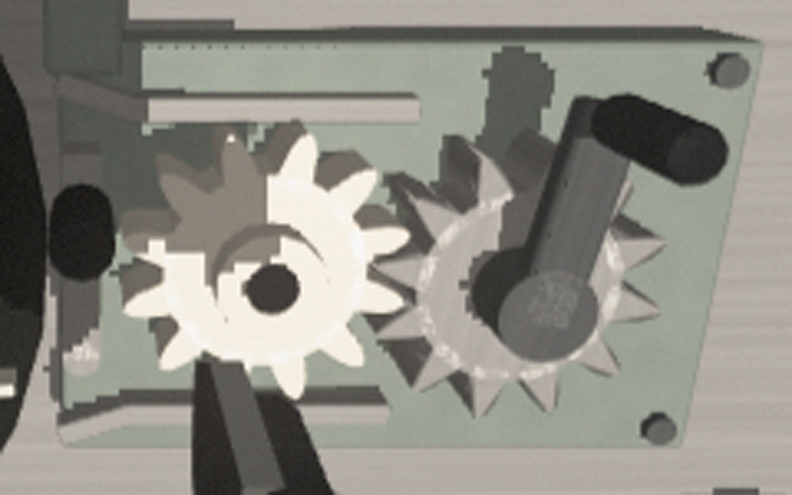

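```bash
python3 -m handwheel '[-3.15,0.8,11.1,0,0,0.009,3.4, -3.15,0.8,11.1,0,0,0.009,3.4, -3.15,0.8,11.1,0,0,0.009,3.4, -3.15,0.8,11.1,0,0,0.009,3.4, -3.15,0.8,11.1,0,0,0.009,3.4, -3.15,0.8,11.1,0,0,0.009,3.4]'; python3 -c "
from h import *
plan(G(-44.1,112.9,89),89.4);s=snap('wrist','w10.png');print(proj(s,G(-44.1,112.9,88)))"
```

```text
t: 10.95
tcp_pos: [0.4981, 0.1035, 0.1278]
tool_rot: [-0.706, 0.007, -0.0, 0.708]
force: [0.4, -0.5, -0.2]
finger_gap: 0.395
t 10.95 tcp [0.4981 0.1035 0.1278] F [ 0.4 -0.5 -0.2] gap 33.6 -> [ 0.33  3.87 -0.07] [-0.002  0.001 -0.009]
[[252.855988  235.1407452]]
```

View pics/w10.png

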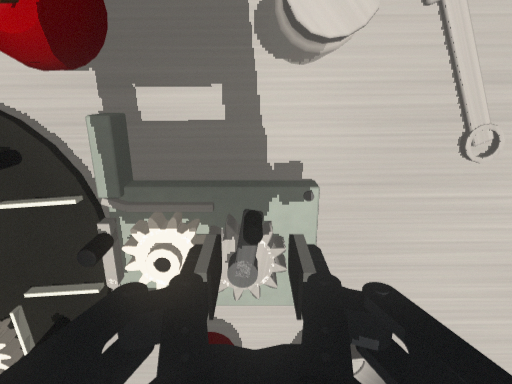

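The pin top at (252,235) matches. I'll descend and grip it.

```bash
python3 -m handwheel '[0.3,2,-0.07,0,0,-0.009,3.4, 0.3,3.85,-0.07,0,0,-0.009,3.4, 0.3,3.85,-0.07,0,0,-0.009,2.4, 0.3,3.85,-0.07,0,0,-0.009,1.4, 0.3,3.85,-0.07,0,0,-0.009,0.8, 0.3,3.85,-0.07,0,0,-0.009,0.8, 0.3,3.85,-0.07,0,0,-0.009,0.8]' 20; python3 -c "
from h import *
st=manip.sense(); p=gl(st['tcp_pos']); a=p-[0,104]; th=np.arctan2(a[1],-a[0]); r=np.hypot(*a); print(p,r,th,st['force'],st['finger_gap']*85)
M=Ro.from_quat(st['tool_rot']).as_matrix()
for t in np.r_[np.arange(th+.1,2.45,.12),2.4,2.46]:
    rr=r+(45-r)*min(1,(t-th)/.5)
    d=M.T@(G(-rr*np.cos(t),104+rr*np.sin(t),st['tcp_pos'][2]*1000)-st['tcp_pos'])*100; print(round(t,2),d.round(2))
"
```

```text
t: 11.58
tcp_pos: [0.5005, 0.1021, 0.0892]
tool_rot: [-0.707, 0.004, -0.004, 0.708]
force: [1.4, -1.7, -10.3]
finger_gap: 0.124
[-44.6620475  112.18824371] 45.40645132947356 0.18132414291584759 [  1.35309281  -1.74816939 -10.30268668] 10.579099959747936
0.28 [0.11 0.   0.44]
0.4 [0.3  0.   0.95]
0.52 [0.55 0.   1.43]
0.64 [0.86 0.   1.88]
0.76 [1.21 0.   2.29]
0.88 [1.6  0.   2.65]
1.0 [2.04 0.   2.97]
1.12 [2.51 0.   3.24]
1.24 [3.01 0.   3.44]
1.36 [3.53 0.   3.59]
1.48 [4.06 0.   3.67]
1.6 [4.6  0.   3.68]
1.72 [5.14 0.   3.64]
1.84 [5.67 0.   3.52]
1.96 [6.18 0.   3.35]
2.08 [6.66 0.   3.11]
2.2 [7.12 0.   2.82]
2.32 [ 7.53 -0.    2.48]
2.44 [ 7.91 -0.    2.09]
2.4 [ 7.78 -0.    2.23]
2.46 [ 7.96 -0.    2.02]
```

```bash
python3 -m handwheel '[0.11,0,0.44,0,0,0,0.8, 0.3,0,0.95,0,0,0,0.8, 0.55,0,1.43,0,0,0,0.8, 0.86,0,1.88,0,0,0,0.8, 1.21,0,2.29,0,0,0,0.8, 1.6,0,2.65,0,0,0,0.8, 2.04,0,2.97,0,0,0,0.8, 2.51,0,3.24,0,0,0,0.8, 3.01,0,3.44,0,0,0,0.8, 3.53,0,3.59,0,0,0,0.8]'; cat > arc.py <<'E'
from h import *
st=manip.sense(); p=gl(st['tcp_pos']); a=p-[0,104]; th=np.arctan2(a[1],-a[0]); r=np.hypot(*a); print(p,r,th,st['force'],st['finger_gap']*85)
M=Ro.from_quat(st['tool_rot']).as_matrix()
for t in np.r_[np.arange(th+.12,2.4,.12),2.4,2.46,2.52,2.6]:
    d=M.T@(G(-45*np.cos(t),104+45*np.sin(t),st['tcp_pos'][2]*1000)-st['tcp_pos'])*100; print(round(t,2),d.round(2))
E
python3 arc.py
```

```text
t: 12.42
tcp_pos: [0.5365, 0.1385, 0.0893]
tool_rot: [-0.706, 0.004, -0.003, 0.708]
force: [-1.8, -2.5, -5.5]
finger_gap: 0.131
[ -9.02021628 148.93060845] 45.827108539444055 1.3726712314014364 [-1.78259289 -2.52221775 -5.48286291] 11.108349979941202
1.49 [ 0.55 -0.   -0.01]
1.61 [ 1.09 -0.    0.  ]
1.73 [ 1.63 -0.   -0.05]
1.85 [ 2.15 -0.   -0.17]
1.97 [ 2.66 -0.   -0.35]
2.09 [ 3.15 -0.   -0.59]
2.21 [ 3.6  -0.   -0.89]
2.33 [ 4.01 -0.01 -1.24]
2.4 [ 4.22 -0.01 -1.45]
2.46 [ 4.4  -0.01 -1.66]
2.52 [ 4.56 -0.01 -1.87]
2.6 [ 4.76 -0.01 -2.17]
```

```bash
python3 -m handwheel '[0.55,0,0,0,0,0,0.8, 1.09,0,0,0,0,0,0.8, 1.63,0,-0.05,0,0,0,0.8, 2.15,0,-0.17,0,0,0,0.8, 2.66,0,-0.35,0,0,0,0.8, 3.15,0,-0.59,0,0,0,0.8, 3.6,0,-0.89,0,0,0,0.8, 4.01,0,-1.24,0,0,0,0.8, 4.22,0,-1.45,0,0,0,0.8, 4.22,0,-1.45,0,0,0,0.8]'; python3 arc.py; python3 -c "
from h import *
snap('wrist','w11.png')"
```

```text
t: 13.25
tcp_pos: [0.5828, 0.1244, 0.0894]
tool_rot: [-0.705, 0.001, -0.008, 0.709]
force: [3.6, 5.4, -10.5]
finger_gap: 0.126
[ 37.36190815 135.29544619] 48.737225327717006 2.4443241325797587 [  3.63373695   5.41197635 -10.5026702 ] 10.678159729089112
2.4 [-0.42 -0.   -0.09]
2.46 [-0.24 -0.   -0.29]
2.52 [-0.08 -0.   -0.51]
2.6 [ 0.12 -0.   -0.81]
```

View pics/w11.png

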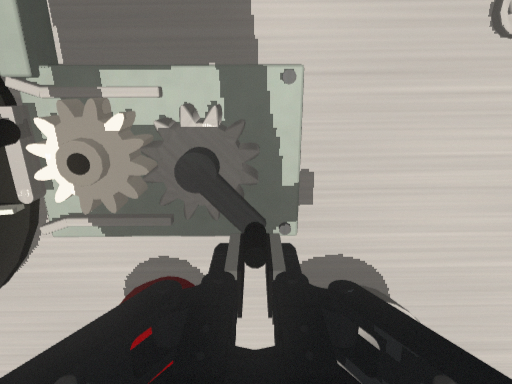

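The crank is near its stop. I'll push tangentially to feel it.

```bash
python3 -m handwheel '[-0.2,0,-0.15,0,0,0,0.8, -0.1,0,-0.35,0,0,0,0.8, 0,0,-0.5,0,0,0,0.8, 0,0,-0.5,0,0,0,0.8]'; python3 arc.py; python3 -c "
from h import *
snap('wrist','w12.png')"
```

```text
t: 13.63
tcp_pos: [0.5833, 0.1235, 0.0895]
tool_rot: [-0.703, 0.002, -0.01, 0.711]
force: [6.1, 20.0, -11.9]
finger_gap: 0.121
[ 37.90893367 134.39607917] 48.59021384030979 2.4657439360218967 [  6.09881808  20.04007191 -11.93628167] 10.290088907933388
2.4 [-0.47 -0.01 -0.  ]
2.46 [-0.3  -0.01 -0.21]
2.52 [-0.13 -0.01 -0.42]
2.6 [ 0.07 -0.01 -0.72]
```

View pics/w12.png

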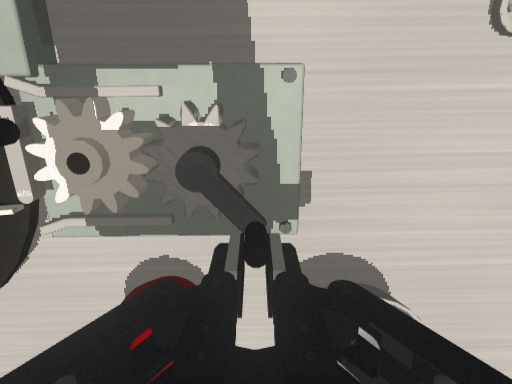

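The +20 N reaction with no further motion means the crank is at its stop. I'll relax, open and rise.

```bash
python3 -m handwheel '[0,0,-0.5,0,0,0,2, 0,0,-0.4,0,0,0,3.4, 0,0,-0.2,0,0,0,3.4, 0,0,0,0,0,0,3.4, 0,-3,0,0,0,0,3.4, 0,-6,0,0,0,0,3.4, 0,-9,0,0,0,0,3.4, 0,-12,-3,0,0,0,3.4, 0,-15,0,0,0,0,3.4]'; python3 -c "
from h import *
print(manip.sense()['tcp_pos'],manip.sense()['force'],manip.sense()['finger_gap'])
snap('wrist','w13.png')"
```

```text
t: 14.43
tcp_pos: [0.5806, 0.1068, 0.2409]
tool_rot: [0.709, -0.007, 0.009, -0.705]
force: [1.4, 0.6, -0.3]
finger_gap: 0.395
[0.58055541 0.1068364  0.24089438] [ 1.37458458  0.56606642 -0.30312261] 0.3954397422987559
```

View pics/w13.png

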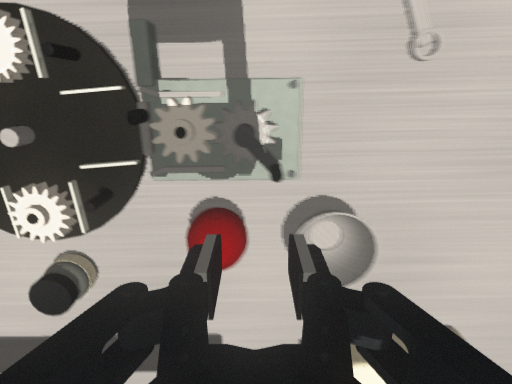

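Next I'll move the arm out of the top camera's view and check everything there.

```bash
python3 -m handwheel '[-18,-2,30,0,0,0,3.4, -18,-2,30,0,0,0,3.4, -18,-2,30,0,0,0,3.4, -18,-2,30,0,0,0,3.4, -18,-2,30,0,0,0,3.4, -18,-2,30,0,0,0,3.4, -18,-2,30,0,0,0,3.4, -18,-2,30,0,0,0,3.4, -18,-2,30,0,0,0,3.4, -18,-2,30,0,0,0,3.4]'; python3 -c "
from h import *
s=snap('top','t3.png'); im=cv2.imread('pics/t3.png'); cv2.imwrite('pics/t3z.png',cv2.resize(im[130:260,175:370],None,fx=4.1,fy=4.1,interpolation=cv2.INTER_CUBIC))
c,P=blob(s,232,194,z=.040);print(c,gl(P),teeth(s,c))
print('pin at 2.4',proj(s,G(-45*np.cos(2.4),104+45*np.sin(2.4),88)),'knob home',proj(s,G(-20,2,71)))"
```

```text
t: 15.32
tcp_pos: [0.3998, 0.4228, 0.2607]
tool_rot: [-0.705, 0.001, -0.003, 0.709]
force: [0.5, -0.3, -0.3]
finger_gap: 0.396
[233.7537037  194.92037037] [-3.08923538 44.20194357] ({8: 2300, 12: 14950, 16: 553, 20: 1412}, np.float32(11.659983))
pin at 2.4 [[192.94188828 178.24970827]] knob home [[251.0332235  201.69650077]]
```

View pics/t3.png

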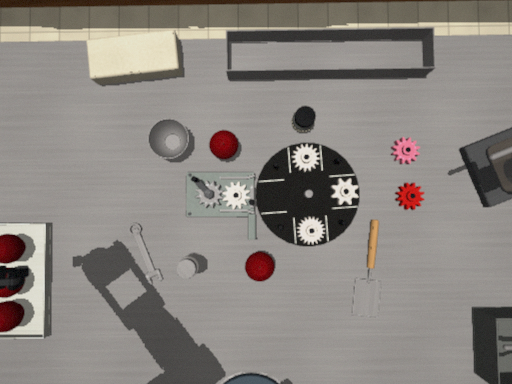

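View pics/t3z.png

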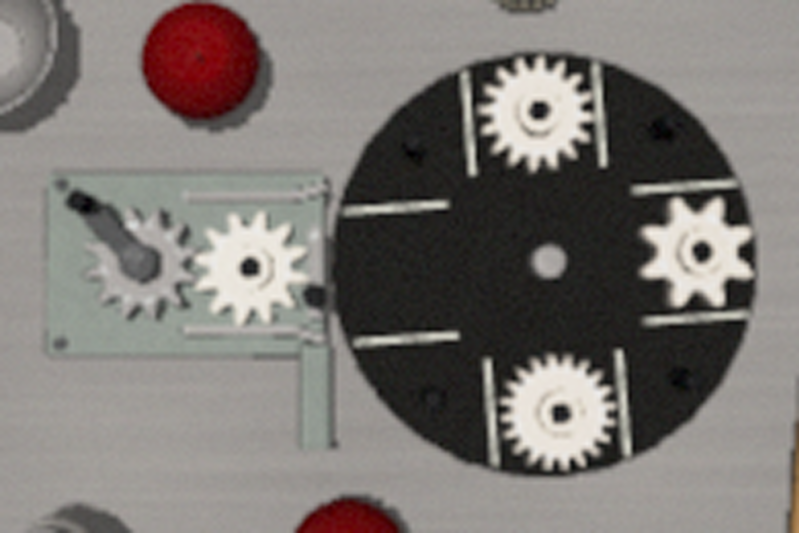

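The top view shows the crank at about 2.4 (pin at (196,179)). The bolt knob is home at (252,202) and gear12 is meshed at y≈44. The other three gears are in their pockets, and the bystanders are where they were. I'll hand in.

```bash
python3 -c "
from h import *
s=dict(np.load('pics/t3.npz')); print('bore',gl(ray(s,236,195.1,.050)),'knob',gl(ray(s,252,202,.065)))
print(manip.sign_off())"
```

```text
bore [-3.89546312 38.19144489] knob [-20.59629419  -0.15926026]
the job is handed in; nothing more can be done
None
```

I carried out the whole job in the order asked and handed it in at about 15.3 s. One last check disagreed: how deep the gear sits in mesh after the crank turn.

**What I did**
- I gripped a peg and turned the carousel about 57°, until the 12-tooth gear (counted in the image) stood at the channel mouth.
- I slid the gear by its boss along the channel without lifting it, to y≈45 mm. The teeth visibly interleaved there, at under about 1 N in the readings I took.
- I pushed the bolt until it stopped, with the knob at x≈−20 mm and the resisting force rising.
- I turned the crank clockwise to its stop, where it gave about 20 N reaction with almost no further motion.

**Last checks**
- **Crank and bolt:** the final top view showed the crank at about 2.4 rad and the bolt knob home.
- **Surroundings:** the other three gears were in their pockets, the surrounding things looked undisturbed, and the arm was clear of everything.
- **Gear position (disagreed):** the gear's outline put its axis at y≈44 mm, but the outline may take in some of the master's teeth. Its bore gave y≈38 mm, which is closer than the bolt should allow, in a view that read the knob about 2 mm low. The gear may have settled back against the bolt, near y≈40 mm. That would be about 63 to 64 mm between axes, at or just past the upper end of the full-mesh range.
- **Carousel:** it ended about 3° past the aligned position after the gear had left it.

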